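# Register a supply board in the corner of the board nest

### The job

I want to screw the supply board (the one with the big black transformer block) down in the board nest, so first throw the nest's lever over into the notch marked with the dot, which brings the side stop up through the bed. Then lay the board flat on the bed with a long edge along the back fence, slide it into the corner and press it firmly against the back fence and the side stop at once. Finish there, still gripping or pushing the board so that it bears on both stops, and leave the other things on the desk where they are.

Things in the scene. Friction and masses are not known exactly. Their poses are not given: they have to be found in the camera images.
- nest: Board nest: fixed aluminium jig on the worktop, turned up to 0.25 rad. Origin on the worktop under the middle of the bed; x points away from the robot to the back fence, y left to the lever, z up. Bed 150 (x) x 190 (y), top 32 up. Two flat steel hold-down clips, swung aside, reach 11 above the bed: over x 16 to 56, y 48 to 60, and over x -64 to -52, y -58 to -12; the board need not go there.
- corner (a point): Point on the bed (nest 60, -70, 32) where the stop faces of back fence and side stop meet at a right angle; axes as the nest's. The supply board seated here, a long edge along the back fence, has its centre 32 before the fence (-x) and 45 left of the side stop (+y): at nest (28, -25).
- back_fence: Fixed steel bar along the far edge of the bed, 10 x 150, 7 high above the bed. Origin: middle of the lower edge of its stop face (nest 60, 0, 32); the face looks along -x of the nest. Bed and stops are smooth (friction with the board about 0.3).
- side_stop: Steel bar 45 long (nest x 0 to 45), 8 wide (nest y -78 to -70), in a slot near the right edge of the bed. Origin: middle of its top. With the lever parked its top is 1 below the bed; it rises in proportion to the lever's angle and stands 7 above the bed in the marked notch. Its stop face looks along +y of the nest.
- lever (a joint): Angle of the nest's level lever, rad. 0 = parked notch, knob nearer the robot; 1.10 = the marked notch (black dot beside it on the steel quadrant), knob farther away. It may start a little off the parked notch. Hinge stops at -0.08 and 1.18. A spring plunger resists with up to about 4 N at the knob as far as half way (0.55), then snaps the lever into the other notch.
- lever_knob (a point): Middle of the top of the lever's upright round black knob, 22 in diameter; top 85 above the worktop, the lever bar under it 48, so pinch or push it between these heights. It moves on a level circle of radius 95 about the pivot. Its axes are the lever's: y points outward along the lever.
- lever_pivot (a point): Pivot axis of the lever, at nest (-5, 80), axes as the nest's; 52 above the worktop. The lever points along nest +y, turned 0.55 rad towards nest -x when parked and 0.55 rad towards nest +x in the marked notch, so between the notches the knob goes 99 along nest +x.
- supply_board: Green circuit board 64 (x) x 90 (y, long edges) x 3, loose, about 220 g; black transformer block 36 (x) x 42 (y) in its middle, top 35 up. Origin: centre of the underside, z up. Take it by the block across the 36: beside those sides nothing is over 7 high. At the +y end capacitors (21 high), at the -y end grey terminals (13). Either end may point to the side stop; starts turned up to 0.6 rad.
- power_module: open board with a battery holder and two cells, 58 x 94 x 38; NOT the board to be clamped; loose bystander, leave it. Origin: centre of the underside.
- tape_roll: black roll of tape lying flat, 55 dia x 19; loose bystander. Origin: centre of the underside.
- capacitor: dark blue can standing upright, 22 dia x 34; loose bystander. Origin: centre of the underside.
- screwdriver: screwdriver lying down, 164 x 21 x 20; loose bystander. Origin: centre of the underside.
- side_cutters: side cutters lying down, 138 x 44 x 11; loose bystander. Origin: centre of the underside.
- solder_reel: reel of solder wire lying flat, 76 x 68 x 34; loose bystander. Origin: centre of the underside.

How it is judged:
On the way, in this order (a step that is already met when the one before it is completed fails the run):
1. the lever rests in the marked notch, so that the side stop is up (value of joint lever above 1 rad and velocity of joint lever below 0.2 rad/s), for 0.2 s.
2. the board lies flat and square in the corner and bears on the back fence and the side stop at once (value of joint lever above 1 rad and x of supply_board in the frame of nest between 0.0245 and 0.031 m and y of supply_board in the frame of nest between -0.028 and -0.0215 m and z of supply_board in the frame of nest between 0.0295 and 0.0345 m and angle between supply_board's own z axis and vertical below 0.05 rad and angle between the y axis of supply_board and the y axis of nest, either way round below 0.04 rad and contact force between supply_board and back_fence above 1.5 N and contact force between supply_board and side_stop above 1.5 N), for 0.2 s.
At the end, for the whole second after the job is handed in: Lever above 1.0 rad; supply board flat on the bed (tilt under 0.05 rad, 2.5 mm), long edge along the back fence (0.04 rad), centre within 3.5 mm of its seated place, pressing over 1.5 N on the back fence and over 1.5 N on the side stop, the gripper still on it (over 1 N) (all of step 2 and contact force between the fingers and supply_board above 1 N); the arm keeps its last pose, push and grip.
It fails at once if a bystander is pushed away (more than 25 mm) (distance of any of power_module, tape_roll, capacitor, screwdriver, side_cutters, solder_reel from where it was at the start of the episode above 0.025 m).
It also fails if it takes over 64 s, if anything falls off the work surface, if the arm or the gripper's body presses on something with over 40 N, if the wrist force passes 120 N, or if a joint passes its speed limit or range.

### The arm

A 6-joint arm with a two-finger parallel gripper is mounted at the origin on a cart in front of the work surface, level with it; the furniture and walls round the work are solid. World frame = base frame: x ahead of the robot, y to its left, z up, the work surface at z = 0. Lengths are in m, angles in rad, forces in N, time in s.
With the tool pointing down it reaches from about 0.3 to 0.85 m from the base axis. Payload 4.2 kg.
Tool frame: the origin (TCP) lies midway between the tips of the shut fingers; the grasp point (between the pads) lies 19 mm behind it; z points along the fingers, y is the line along which they close (so a half turn about z gives the same grasp; the last joint's range is limited). The gripper opens to 91 mm and grips with 3 to 60 N. Pads are 32 mm wide; open, the fingers measure 118 mm over their backs; the gripper's body (76 mm by 178 mm) begins 60 mm behind the grasp point.
Start: joints at [-1.173, 0.32, 1.565, -0, 1.257, -0.02], TCP at [0.233, -0.526, 0.214] pointing down, gripper open.
Joint ranges: [-3.11, 3.11], [-0.84, 2.01], [0.21, 2.61], [-1.34, 4.49], [0.05, 2.63], [-2.56, 2.56]. Speed limits (rad/s): [2.57, 2.57, 3.14, 3.14, 3.14, 3.14].

### API

Orientations are given as a unit quaternion [w, x, y, z].
In Python, from workcell import ctrl gives the robot as it stands.
- The arm moves only by the tool play_rows, never from a script. Its argument "plan" is a list of rows, each a list of 2 entries, a list of its own where there are three numbers: the shift along the tool's x, y, z scaled (see below), then the turn about the tool's z scaled (see below). In form: [[[dx, dy, dz], spin], ...]. A call has 1 to 12 rows; each row is the pose to reach, as a shift and turn from the pose commanded when the call began, along the tool's axes at that moment; what a row does not reach only later rows make up. The controller multiplies each number of a shift by 50 cm and each number of a turn by 60 degrees. A row lasts 1/12 s, in which the tool goes at most 41.7 mm and 7.16 degrees, less where a joint would pass 70% of its speed; a pose out of reach is approached as far as the arm can. A call with a number of a shift or a turn outside -1 to 1 is refused whole. A call with a gripper value outside its range is refused whole. "fingers" is the opening, from 0 (shut) to 1 (fully open), set as the call begins (left out, the last holds). The fingers move at their own pace and stop on an object; "force" is the grip in N (left out, the last holds). Time passes only in rows, so rows that repeat a pose let the fingers close. It gives the time, the measured TCP pose, the force, the opening and the grip force at its end, in the units of the state.
- ctrl.read_state(): the state, without advancing time (a new reading comes with each control period).
- ctrl.grab_frame(name): name is "scene" or "side" or "wrist"; returns (picture, depth): 384x512x3 uint8, red, green, blue; 384x512 float32, m along the optical axis (not along the pixel's ray), 0 where there is no reading.
- ctrl.camera_params(name): a dict with "intrinsics" (3x3 intrinsics, pixels), "k1" (the pictures are not rectified: a ray, as slopes to the right and down, at radius r is drawn at 1 + k1 r^2 times it, then the intrinsics apply), "origin" and "attitude" of the camera in the world. Camera axes: x right, y down, z forward; pixel columns grow to the right and rows downward; lengths in m; the calibration is good to about 2 mm. A picture is of the moment at which its call begins: read the wrist's pose just before it. camera_params takes no time and is no camera call; for the wrist camera it gives the pose at the moment of the call.
- ctrl.finish_job(): hands the job in; it is judged then, once.
The state is a dict: "clock": time; "q": joint angles; "dq": joint speeds; "tau": joint torques, N m; "tool_pos": TCP position; "eef_rot": TCP orientation; "contact_force": force on the tool from outside, world axes, zero at the start; "ft_torque": the same for the moment, N m; "opening": finger opening in m; "gripper_force": force on a finger pad.
Only numpy, scipy, OpenCV 4.12 (cv2) and the standard library are available. Lean on these libraries where they do the work, as an engineer would, in place of code of your own. Each camera call takes 0.05 s, during which the arm holds its last target. There are 200 camera calls.

## Working session

There is one attempt and no reset: what is moved stays moved. The work goes in short steps, Python scripts to look and compute and a tool call to move; the robot and the scene stay as the last step left them, time stands still between calls to the robot, and variables do not carry over. Pictures are saved under pics/ and viewed, at most 10 in all, crops included, and the job is handed in when it is done.

Besides the shell and the picture viewer there is one more tool, called after "Call:" as name(argument=value, ...), one argument or row to a line, values as JSON. play_rows: Moves the arm, as the interface text tells. Its arguments: {"type":"object","properties":{"plan":{"type":"array"},"fingers":{"type":"number"},"force":{"type":"number"}},"required":["plan"]}

```bash
mkdir -p pics
cat > h.py <<'E'
import numpy as np, cv2
from workcell import ctrl
from scipy.spatial.transform import Rotation as R
def rot(a):
    a=np.array(a,float)
    return a if a.shape==(3,3) else R.from_quat(a,scalar_first=True).as_matrix()
def ray(c,u,v):
    K=np.array(c["intrinsics"]);k=c["k1"]
    d=cv2.undistortPoints(np.array([[[u,v]]],float),K,np.array([k,0,0,0.]))[0,0]
    return np.array(c["origin"]),rot(c["attitude"])@np.array([d[0],d[1],1])
def onz(c,u,v,z):
    o,d=ray(c,u,v); return o+d*(z-o[2])/d[2]
def dep(c,D,u,v):
    o,d=ray(c,u,v); return o+d*D[int(v),int(u)]
def cloud(c,D):
    K=np.array(c["intrinsics"]);h,w=D.shape
    uv=np.stack(np.meshgrid(np.arange(w),np.arange(h)),-1).reshape(-1,1,2).astype(float)
    d=cv2.undistortPoints(uv,K,np.array([c["k1"],0,0,0.])).reshape(h,w,2)
    d=np.dstack([d,np.ones((h,w))])*D[...,None]
    return d@rot(c["attitude"]).T+np.array(c["origin"])
def grab(n,tag):
    c=ctrl.camera_params(n);p,D=ctrl.grab_frame(n)
    np.savez(f"{tag}.npz",p=p,D=D,o=c["origin"],a=c["attitude"],K=c["intrinsics"],k=c["k1"])
    cv2.imwrite(f"pics/{tag}.png",p[...,::-1]); return c,p,D
def load(tag):
    z=np.load(f"{tag}.npz");return dict(intrinsics=z["K"],k1=float(z["k"]),origin=z["o"],attitude=z["a"]),z["p"],z["D"]
E
python3 - <<'E'
from h import *
print(ctrl.read_state())
for n in ["scene","side","wrist"]:
    c,p,D=grab(n,n+"0"); print(n,c)
E
```

```text
{'clock': 0.0, 'q': array([-1.17302681e+00,  3.20276776e-01,  1.56568350e+00,  3.08855989e-06,
        1.25740518e+00, -1.99952010e-02]), 'dq': array([-0.00103581, -0.00057851,  0.00204701,  0.00088142,  0.00070138,
       -0.00080499]), 'tau': array([-3.13318553e-03, -4.12461233e+01, -2.31974369e+01,  7.25578750e-02,
        4.59216011e-02, -1.37248207e-04]), 'tool_pos': array([ 0.23309293, -0.52507279,  0.21312724]), 'eef_rot': array([-8.70913388e-04,  9.78263002e-01,  2.07366132e-01, -1.64993863e-04]), 'contact_force': array([ 0.69189185,  0.09653883, -0.61649283]), 'ft_torque': array([-0.07009868, -0.03679676,  0.00677438]), 'gripper_force': 0.0, 'opening': 0.09133731367324846}
scene {'intrinsics': array([[358.12151331,   0.        , 253.57299626],
       [  0.        , 358.12151331, 190.58305003],
       [  0.        ,   0.        ,   1.        ]]), 'k1': -0.05419985843059722, 'origin': array([0.1053643 , 0.59177694, 0.69746376]), 'attitude': array([ 0.13986697, -0.27111135,  0.86098647, -0.40698669])}
side {'intrinsics': array([[425.76515175,   0.        , 253.25781172],
       [  0.        , 425.76515175, 192.10019393],
       [  0.        ,   0.        ,   1.        ]]), 'k1': -0.16127388203169987, 'origin': array([-0.08325429, -1.14332971,  0.73216804]), 'attitude': array([-0.50955166,  0.82156136, -0.21615144,  0.13664773])}
wrist {'intrinsics': array([[308.70128751,   0.        , 259.00934909],
       [  0.        , 308.70128751, 195.54571562],
       [  0.        ,   0.        ,   1.        ]]), 'k1': 0.0021536936076237386, 'origin': array([ 0.30958579, -0.49157094,  0.38359782]), 'attitude': array([ 0.12252009,  0.82925165, -0.5392459 , -0.08089739])}
```

View pics/scene0.png

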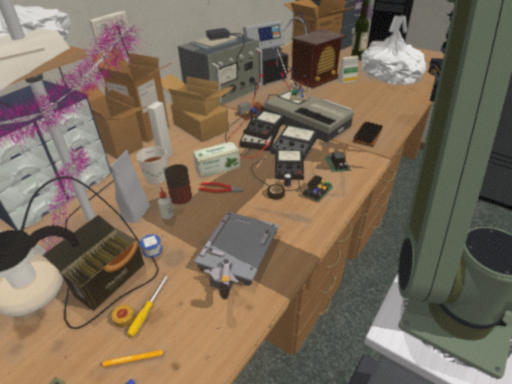

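View pics/side0.png

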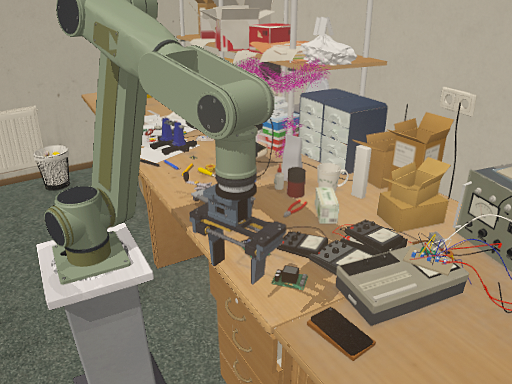

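The scene view shows the nest near px (238,248), its lever knob near (224,288), the supply board at (340,161), the power module at (318,187), and the tape roll at (276,191). In the side view the supply board is at (290,275). Next I'll measure from the depth data.

Run:
```python
from h import *
c,p,D=load("scene0");s,ps,Ds=load("side0")
for n,u,v in [("nest",245,240),("nestL",203,262),("knob",224,287),("board",340,158),("pm",318,187),("tape",276,191),("sd",150,305),("solder",122,315)]:
    print(n,dep(c,D,u,v).round(4))
print("side board",dep(s,Ds,290,270).round(4))
X=cloud(c,D)
# bed plane points
m=(abs(X[...,2]-.032)<.006); uu=np.zeros_like(m);uu[205:275,190:285]=1
q=X[m&uu.astype(bool)];r=cv2.minAreaRect(q[:,:2].astype(np.float32)*1000);print("bed",len(q),r)
m2=(X[...,2]>.06)&uu.astype(bool)
uu[:]=0;uu[265:305,205:245]=1
k=X[(X[...,2]>.078)&(X[...,2]<.095)&uu.astype(bool)];print("knob",len(k),k.mean(0),k.min(0),k.max(0))
hsv=cv2.cvtColor(ps,cv2.COLOR_RGB2HSV);g=cv2.inRange(hsv,(40,60,20),(95,255,255))
Y=cloud(s,Ds);w=np.zeros_like(g);w[255:300,262:320]=1
b=Y[(g>0)&(w>0)];b=b[b[:,2]<.015];print("green",len(b),cv2.minAreaRect(b[:,:2].astype(np.float32)*1000),b[:,2].mean())
t=Y[(w>0)&(Y[...,2]>.029)&(Y[...,2]<.042)];print("block",len(t),cv2.minAreaRect(t[:,:2].astype(np.float32)*1000),t.mean(0))
a=cv2.resize(p[195:310,180:300][...,::-1],None,fx=4.5,fy=4.5,interpolation=2)
bb=cv2.resize(ps[250:305,255:325][...,::-1],(540*70//120,248),interpolation=2)
cc=np.zeros((a.shape[0],a.shape[1]+240,3),np.uint8);cc[:,:540]=a;cc[:bb.shape[0],540:540+240]=bb[:,:240]
cv2.imwrite("pics/c1.png",cc)
```

```text
nest [0.4964 0.1042 0.0314]
nestL [0.5367 0.2183 0.0311]
knob [0.4227 0.2729 0.0842]
board [ 0.4557 -0.3687  0.0319]
pm [ 0.4486 -0.2005  0.0231]
tape [ 5.583e-01 -1.380e-01 -3.000e-04]
sd [0.5653 0.3664 0.0104]
solder [0.5886 0.4222 0.0215]
side board [ 0.4692 -0.3801  0.0331]
bed 3182 ((504.9435119628906, 129.29127502441406), (151.8724365234375, 214.79046630859375), 13.714102745056152)
knob 66 [0.42440696 0.27385169 0.08212203] [0.41540754 0.2625832  0.07814621] [0.43451144 0.28264372 0.08519253]
green 151 ((469.3096008300781, -380.92889404296875), (67.69624328613281, 87.63815307617188), 42.640201568603516) 0.00217437729683224
block 141 ((469.33062744140625, -380.81658935546875), (39.99513626098633, 39.35208511352539), 40.16975021362305) [ 0.46709105 -0.38280521  0.03425203]
```

View pics/c1.png

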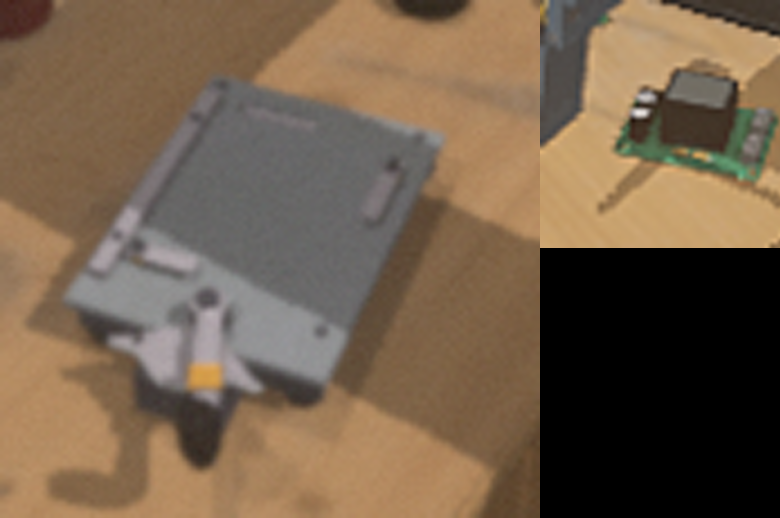

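View pics/wrist0.png

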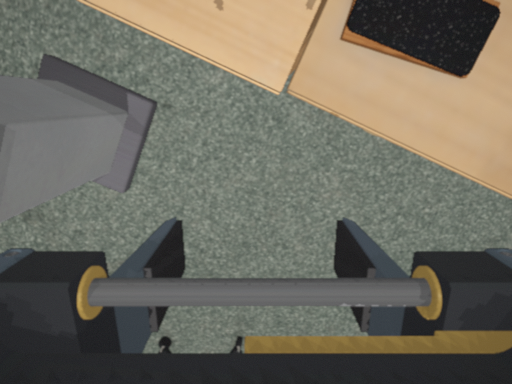

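Nest yaw comes out near 13.7°, with its origin near (0.515, 0.130). The knob is near (0.424, 0.274) and the board near (0.469, −0.381), with its short axis at about 41°. The sizes and heights match the ones given. I'll move over the nest and look from close by.

Call:
play_rows(
  plan=[
    [[0.05, -0.05, -0.17], -0.1],
    [[0.86, -0.87, -0.17], -1],
    [[0.86, -0.87, -0.17], -1],
    [[0.86, -0.87, -0.17], -1],
    [[0.86, -0.87, -0.17], -1],
    [[0.86, -0.87, -0.17], -1],
    [[0.86, -0.87, -0.17], -1],
    [[0.86, -0.87, -0.17], -1],
    [[0.86, -0.87, -0.17], -1],
    [[0.86, -0.87, -0.17], -1],
    [[0.86, -0.87, -0.17], -1],
    [[0.86, -0.87, -0.17], -1],
  ],
  fingers=0.5,
)

```text
clock: 1.15
tool_pos: [0.4007, -0.0812, 0.2883]
eef_rot: [0.0, 0.744, 0.669, 0.0]
contact_force: [0.6, -0.9, -0.4]
opening: 0.0454
gripper_force: 0.0
```

Call:
play_rows(
  plan=[
    [[0, 0, 0], -0.1],
    [[0, 0, 0], -0.2],
    [[0, 0, 0], -0.33],
    [[0, 0, 0], -0.33],
    [[0, 0, 0], -0.33],
    [[0, 0, 0], -0.33],
  ],
)

```text
clock: 1.65
tool_pos: [0.4006, -0.0834, 0.288]
eef_rot: [-0.0, 0.619, 0.786, -0.0]
contact_force: [0.4, 0.3, 0.8]
opening: 0.0458
gripper_force: 0.0
```

Run:
```python
from h import *
s=ctrl.read_state();T=rot(s["eef_rot"]);print(s["clock"],s["tool_pos"],s["q"].round(2),np.degrees(np.arctan2(T[1,0],T[0,0])),T[:,2])
c,p,D=grab("wrist","wrist1");o,d=ray(c,256,192);print(c["origin"],d, onz(c,256,192,0.03))
```

```text
1.65 [ 0.40060599 -0.08335535  0.28800621] [-0.23  0.01  1.76 -0.    1.37 -0.47] 103.57101003162575 [-1.77931153e-04  7.46502388e-06 -9.99999984e-01]
[ 0.38187049 -0.00266045  0.45838202] [ 0.05653788 -0.27404603 -0.96017144] [ 0.40709495 -0.12492652  0.03      ]
```

View pics/wrist1.png

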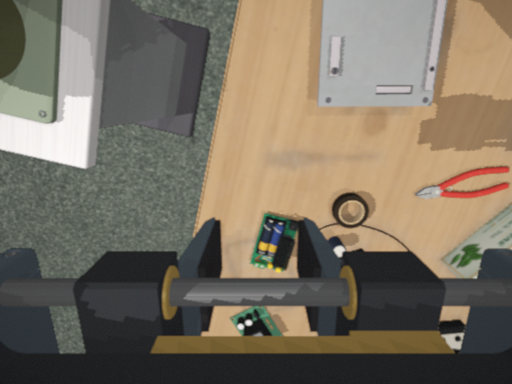

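The wrist view shows the nest square to the image at top right, px (318–445, 0–108). The side-stop slot is at (393,90) and a clip at (335,55). The tape roll is at (350,210) and the power module at (272,242). I'll move over the nest.

Call:
play_rows(
  plan=[
    [[0.37, 0.25, 0], 0],
    [[0.37, 0.25, 0], 0],
    [[0.37, 0.25, 0], 0],
    [[0.37, 0.25, 0], 0],
    [[0.37, 0.25, 0], 0],
    [[0.37, 0.25, 0], 0],
    [[0.37, 0.25, 0], 0],
    [[0.37, 0.25, 0], 0],
    [[0.37, 0.25, 0], 0],
    [[0.37, 0.25, 0], 0],
  ],
)

```text
clock: 2.53
tool_pos: [0.4778, 0.1248, 0.2882]
eef_rot: [0.0, 0.618, 0.786, -0.0]
contact_force: [-0.3, 0.0, -0.8]
opening: 0.0459
gripper_force: 0.0
```

Run:
```python
from h import *
s=ctrl.read_state();print(s["clock"],s["tool_pos"])
c,p,D=grab("wrist","wrist2")
```

```text
2.5333 [0.4778476  0.12479908 0.28820821]
```

View pics/wrist2.png

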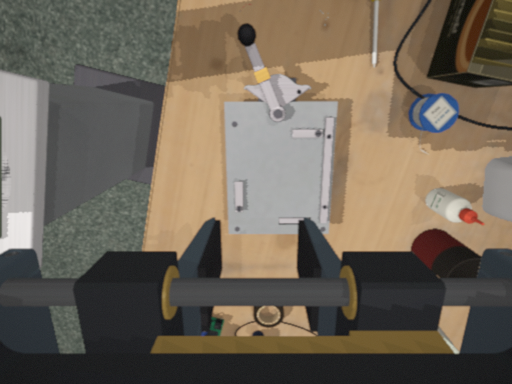

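The knob is at px (247,35). The bed corners are at (225,102), (337,101), (228,234) and (330,232), and the fence strip runs from (331,118) to (325,224).

Run:
```python
from h import *
c,p,D=load("wrist2")
g=cv2.cvtColor(p,cv2.COLOR_RGB2GRAY)
P=[onz(c,u,v,.032)[:2] for u,v in [(225,102),(337.5,101),(228,234),(330,232.5)]]
P=np.array(P)*1000;print(P.round(1)); print([np.linalg.norm(P[i]-P[j]).round(1) for i,j in [(0,1),(2,3),(0,2),(1,3)]])
print("ctr",P.mean(0)); 
ang=lambda a,b:np.degrees(np.arctan2(*(b-a)[::-1]))
print("yaw x",ang(P[0],P[1]),ang(P[2],P[3]),"y-90",ang(P[2],P[0])-90,ang(P[3],P[1])-90)
# edges with gradients: left bed edge, fence face edge
G=cv2.Sobel(cv2.GaussianBlur(g,(3,3),0).astype(np.float32),cv2.CV_32F,1,0)
def fit(lo,hi,vs,sgn,z):
    Q=[]
    for v in vs:
        r=sgn*G[v,lo:hi];k=r.argmax();k=min(max(k,1),len(r)-2)
        d=(r[k-1]-r[k+1])/(2*(r[k-1]-2*r[k]+r[k+1])+1e-9)
        Q.append(onz(c,lo+k+d,v,z)[:2]*1000)
    Q=np.array(Q,np.float32);l=cv2.fitLine(Q,cv2.DIST_HUBER,0,.01,.01).ravel()
    if l[1]<0:l[:2]*=-1
    return np.degrees(np.arctan2(l[1],l[0]))-90,l[2:]
print("left",fit(215,238,range(110,225,3),1,.032)," fence",fit(315,331,range(145,210,3),1,.037))
X=cloud(c,D);w=np.zeros(g.shape,bool);w[20:50,232:262]=1
k=X[w&(X[...,2]>.08)&(X[...,2]<.09)];print("knob",len(k),k.mean(0),cv2.minEnclosingCircle(k[:,:2].astype(np.float32)*1000))
print("bed z",np.median(X[150:200,260:300,2]))
m=((g<60)&w).astype(np.uint8);M=cv2.moments(m,True);u,v=M['m10']/M['m00'],M['m01']/M['m00'];print(u,v,onz(c,u,v,.080))
for (u,v,n) in [(278,114,"pivot"),(325,200,"f"),(240,195,"clipR")]: print(n,dep(c,D,u,v))
```

```text
[[415.7 194.6]
 [559.9 230.7]
 [458.7   9.9]
 [606.8  48.1]]
[np.float64(148.7), np.float64(153.0), np.float64(189.6), np.float64(188.5)]
ctr [510.29443152 120.8151634 ]
yaw x 14.06630540451788 14.485569233756184 y-90 13.105132222296064 14.413758327234873
left (np.float32(13.614288), array([433.00433, 117.03611], dtype=float32))  fence (np.float32(13.962334), array([566.5856, 141.0768], dtype=float32))
knob 296 [0.42848116 0.27230559 0.08349786] ((428.1980895996094, 272.68658447265625), 10.374990463256836)
bed z 0.031571633831172646
246.23934426229508 34.47540983606557 [0.42888062 0.27127148 0.08      ]
pivot [0.486359   0.19660775 0.05198263]
f [0.58284197 0.09676099 0.0374454 ]
clipR [0.46285844 0.07588317 0.03871094]
```

The fit is consistent: nest origin (0.510, 0.1205), yaw 13.8°, and the pivot-to-knob distance is 95 mm. The lever is at about 0.14, so slightly off park. I'll straddle the knob and push along nest +x.

Call:
play_rows(
  plan=[
    [[0.31, -0.028, 0], 0],
    [[0.31, -0.028, 0], 0],
    [[0.31, -0.028, 0], 0],
    [[0.31, -0.028, 0], 0],
    [[0.31, -0.028, 0.1], 0],
    [[0.31, -0.028, 0.2], 0],
    [[0.31, -0.028, 0.28], 0],
    [[0.31, -0.028, 0.35], 0],
    [[0.31, -0.028, 0.4], 0],
    [[0.31, -0.028, 0.43], 0],
    [[0.31, -0.028, 0.455], 0],
    [[0.31, -0.028, 0.455], 0],
  ],
)

```text
clock: 3.58
tool_pos: [0.4264, 0.2713, 0.0583]
eef_rot: [-0.001, 0.618, 0.786, -0.003]
contact_force: [0.1, 0.1, -0.7]
opening: 0.0458
gripper_force: 0.0
```

Call:
play_rows(
  plan=[
    [[0, 0.015, 0], 0],
    [[0, 0.03, 0], 0],
    [[0, 0.045, 0], 0],
    [[0, 0.06, 0], 0],
    [[0, 0.075, 0], 0],
    [[0, 0.09, 0], 0],
    [[0, 0.11, 0], 0],
    [[0, 0.13, 0], 0],
    [[-0.005, 0.15, 0], 0],
    [[-0.01, 0.17, 0], 0],
    [[-0.01, 0.178, 0], 0],
    [[-0.01, 0.178, 0], 0],
  ],
)

```text
clock: 4.58
tool_pos: [0.5181, 0.2899, 0.0616]
eef_rot: [0.001, 0.618, 0.786, 0.002]
contact_force: [-0.1, 0.2, 0.3]
opening: 0.0454
gripper_force: 0.0
```

Call:
play_rows(
  plan=[
    [[0, 0, 0], 0],
    [[0, 0, 0], 0],
    [[0, 0, -0.1], 0],
    [[0, 0, -0.2], 0],
    [[0, 0, -0.3], 0],
    [[0, 0, -0.4], 0],
    [[0, 0, -0.45], 0],
    [[-0.1, -0.1, -0.45], 0],
    [[-0.2, -0.18, -0.45], 0],
    [[-0.28, -0.18, -0.45], 0],
    [[-0.28, -0.18, -0.45], 0],
    [[-0.28, -0.18, -0.45], 0],
  ],
)

```text
clock: 5.58
tool_pos: [0.4594, 0.1271, 0.2868]
eef_rot: [0.002, 0.619, 0.785, -0.001]
contact_force: [0.3, 0.2, -0.6]
opening: 0.0456
gripper_force: 0.0
```

Run:
```python
from h import *
s=ctrl.read_state();print(s["clock"],s["tool_pos"])
c,p,D=grab("wrist","wrist3");X=cloud(c,D)
m=(X[...,2]>.078)&(X[...,2]<.09)&(X[...,1]>.2)&(X[...,1]<.36)&(X[...,0]>.38)&(X[...,0]<.58);k=X[m]
cc,r=cv2.minEnclosingCircle(k[:,:2].astype(np.float32)*1000);print("knob",len(k),cc,r)
v=np.array(cc)-[486.3,197];print(np.linalg.norm(v), "lever",.55-(np.arctan2(v[1],v[0])-np.radians(13.8)-np.pi/2))
# side stop height
n=R.from_euler('z',13.8,degrees=True).as_matrix();N=(X-np.array([.5103,.1205,0]))@n
q=(N[...,0]>.006)&(N[...,0]<.039)&(abs(N[...,1]+.074)<.003);print("stop z",np.median(X[q][:,2]),q.sum())
```

```text
5.5833 [0.45943886 0.12713639 0.28682756]
knob 290 (510.7527770996094, 288.2329406738281) 10.139152526855469
94.45309826510416 lever 1.052726249842962
stop z 0.03864835555353757 9
```

The lever snapped over to about 1.05–1.1, and the side-stop top measures 38.6 mm, so it is up. On to the board.

Call:
play_rows(
  plan=[
    [[-0.99, -0.22, 0], 0],
    [[-0.99, -0.22, 0], -0.1],
    [[-0.99, -0.22, 0], -0.2],
    [[-0.99, -0.22, 0], -0.3],
    [[-0.99, -0.22, 0], -0.4],
    [[-0.99, -0.22, 0], -0.46],
    [[-0.99, -0.22, 0], -0.46],
    [[-0.99, -0.22, 0], -0.46],
    [[-0.99, -0.22, 0], -0.46],
    [[-0.99, -0.22, 0], -0.46],
    [[-0.99, -0.22, 0], -0.46],
    [[-0.99, -0.22, 0], -0.46],
  ],
  fingers=0.65,
)

```text
clock: 6.63
tool_pos: [0.4723, -0.355, 0.2855]
eef_rot: [0.0, 0.412, 0.911, 0.0]
contact_force: [1.0, 0.8, -0.4]
opening: 0.0591
gripper_force: 0.0
```

Run:
```python
from h import *
s=ctrl.read_state();T=rot(s["eef_rot"]);print(s["clock"],s["tool_pos"],s["q"].round(2),s["dq"].round(2),np.degrees(np.arctan2(T[1,0],T[0,0])))
c,p,D=grab("wrist","wrist4");X=cloud(c,D)
A=lambda r:(np.round(r[0],1),np.round(r[1],1),round(r[2],1))
near=np.hypot(X[...,0]-.469,X[...,1]+.381)<.07
t=X[near&(X[...,2]>.031)&(X[...,2]<.039)];print("block",len(t),A(cv2.minAreaRect(t[:,:2].astype(np.float32)*1000)),t.mean(0))
hsv=cv2.cvtColor(p,cv2.COLOR_RGB2HSV);g=(cv2.inRange(hsv,(40,60,20),(95,255,255))>0)&near&(X[...,2]<.012)
b=X[g];print("green",len(b),A(cv2.minAreaRect(b[:,:2].astype(np.float32)*1000)))
h=X[near&(X[...,2]>.016)&(X[...,2]<.026)];print("caps",h.mean(0))
```

```text
6.6333 [ 0.47234005 -0.3550122   0.28547909] [-0.66  0.31  1.4   0.    1.43 -1.39] [-0.68  0.5  -0.71  0.01  0.2  -0.68] 131.37230359277407
block 743 (array([ 470.6, -379. ]), array([35.7, 42.1]), 43.2) [ 0.46988584 -0.37842107  0.03462045]
green 1002 (array([ 469.7, -378.9]), array([63.1, 87. ]), 44.2)
caps [ 0.44588062 -0.36001645  0.02047927]
```

View pics/wrist4.png

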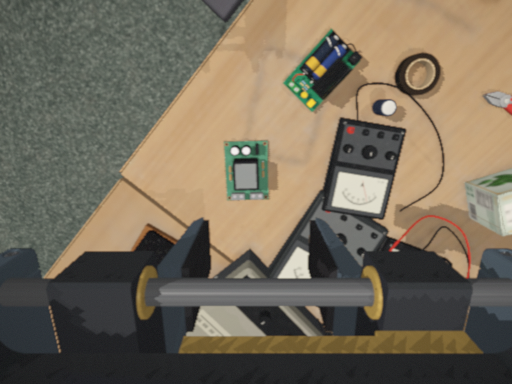

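The supply board is clear at px (246,170) with its caps towards the top. The power module, at (325,70), is well away. The arm was still settling, so I'll measure once more now that it's at rest.

Call:
play_rows(
  plan=[
    [[0, 0, 0], -0.04],
    [[0, 0, 0], -0.04],
    [[0, 0, 0], -0.04],
    [[0, 0, 0], -0.04],
  ],
)

```text
clock: 7.02
tool_pos: [0.4722, -0.3526, 0.2857]
eef_rot: [0.0, 0.393, 0.92, 0.0]
contact_force: [-0.0, -0.0, 0.0]
opening: 0.0595
gripper_force: 0.0
```

Run:
```python
from h import *
s=ctrl.read_state();T=rot(s["eef_rot"]);print(s["clock"],s["tool_pos"],s["dq"].round(2),np.degrees(np.arctan2(T[1,0],T[0,0])))
c,p,D=grab("wrist","wrist5");X=cloud(c,D)
A=lambda r:(np.round(r[0],1),np.round(r[1],1),round(r[2],1))
near=np.hypot(X[...,0]-.469,X[...,1]+.381)<.07
t=X[near&(X[...,2]>.031)&(X[...,2]<.039)];r=cv2.minAreaRect(t[:,:2].astype(np.float32)*1000);print("block",len(t),A(r))
hsv=cv2.cvtColor(p,cv2.COLOR_RGB2HSV);g=(cv2.inRange(hsv,(40,60,20),(95,255,255))>0)&near&(X[...,2]<.012)
b=X[g];r2=cv2.minAreaRect(b[:,:2].astype(np.float32)*1000);print("green",len(b),A(r2))
d=np.r_[np.array(r[0])/1000,0.022]-s["tool_pos"];print("tool shift units",(T.T@d/.5).round(3))
```

```text
7.0167 [ 0.47216307 -0.35258446  0.28567144] [ 0.   -0.01  0.   -0.    0.   -0.  ] 133.77317835024562
block 749 (array([ 470.5, -378.6]), array([35.6, 41.6]), 42.5)
green 977 (array([ 470.2, -378.6]), array([61.4, 87.8]), 42.3)
tool shift units [-0.035 -0.039  0.527]
```

Call:
play_rows(
  plan=[
    [[-0.035, -0.039, 0.08], 0.015],
    [[-0.035, -0.039, 0.16], 0.015],
    [[-0.035, -0.039, 0.24], 0.015],
    [[-0.035, -0.039, 0.32], 0.015],
    [[-0.035, -0.039, 0.4], 0.015],
    [[-0.035, -0.039, 0.45], 0.015],
    [[-0.035, -0.039, 0.48], 0.015],
    [[-0.035, -0.039, 0.51], 0.015],
    [[-0.035, -0.039, 0.53], 0.015],
    [[-0.035, -0.039, 0.545], 0.015],
    [[-0.035, -0.039, 0.547], 0.015],
    [[-0.035, -0.039, 0.547], 0.015],
  ],
)

```text
clock: 8.07
tool_pos: [0.4699, -0.3796, 0.0124]
eef_rot: [0.0, 0.4, 0.917, -0.0]
contact_force: [0.3, -0.3, 0.6]
opening: 0.0593
gripper_force: 0.0
```

Call:
play_rows(
  plan=[
    [[0, 0, 0], 0],
    [[0, 0, 0], 0],
    [[0, 0, 0], 0],
    [[0, 0, 0], 0],
    [[0, 0, 0], 0],
    [[0, 0, 0], 0],
    [[0, 0, 0], 0],
  ],
  fingers=0,
  force=35,
)

```text
clock: 8.65
tool_pos: [0.4698, -0.3801, 0.0128]
eef_rot: [0.001, 0.4, 0.917, -0.0]
contact_force: [-0.2, 0.7, 5.4]
opening: 0.0354
gripper_force: 35.0
```

Gripped at 35 mm. Now I'll lift, carry it over and turn it to the nest's yaw.

Call:
play_rows(
  plan=[
    [[0, 0, -0.05], 0],
    [[0, 0, -0.12], 0],
    [[0, 0, -0.2], 0],
    [[0.03, 0.03, -0.28], 0],
    [[0.09, 0.09, -0.28], 0.05],
    [[0.14, 0.14, -0.28], 0.1],
    [[0.19, 0.2, -0.28], 0.15],
    [[0.24, 0.26, -0.28], 0.2],
    [[0.29, 0.32, -0.28], 0.25],
    [[0.34, 0.38, -0.28], 0.3],
    [[0.39, 0.44, -0.28], 0.35],
    [[0.44, 0.5, -0.28], 0.4],
  ],
)

```text
clock: 9.65
tool_pos: [0.5026, -0.0464, 0.1515]
eef_rot: [-0.001, 0.583, 0.812, -0.0]
contact_force: [0.5, -0.4, -1.8]
opening: 0.0358
gripper_force: 35.0
```

Run:
```python
from h import *
s=ctrl.read_state();T=rot(s["eef_rot"]);print(s["clock"],s["tool_pos"],s["opening"],np.degrees(np.arctan2(T[1,0],T[0,0])))
print(T.T@(np.array([.531,.1125,.152])-s["tool_pos"])/.5)
```

```text
9.65 [ 0.50255994 -0.04642123  0.15145204] 0.03581469251893695 108.66849984411746
[ 0.28291346  0.1556252  -0.0010706 ]
```

Call:
play_rows(
  plan=[
    [[0.06, 0.03, 0], 0.03],
    [[0.12, 0.06, 0], 0.06],
    [[0.18, 0.09, 0], 0.085],
    [[0.24, 0.13, 0], 0.085],
    [[0.283, 0.156, 0], 0.085],
    [[0.283, 0.156, 0], 0.085],
    [[0.283, 0.156, 0], 0.085],
    [[0.283, 0.156, 0], 0.085],
    [[0.283, 0.156, 0], 0.085],
  ],
)

```text
clock: 10.4
tool_pos: [0.5308, 0.1097, 0.1516]
eef_rot: [-0.0, 0.618, 0.786, -0.001]
contact_force: [-0.7, -0.7, -2.6]
opening: 0.0361
gripper_force: 35.0
```

Run:
```python
from h import *
s=ctrl.read_state();T=rot(s["eef_rot"]);print(s["clock"],s["tool_pos"],s["contact_force"],s["opening"],np.degrees(np.arctan2(T[1,0],T[0,0])))
c,p,D=grab("wrist","wrist6");X=cloud(c,D)
n=R.from_euler('z',13.8,degrees=True).as_matrix();N=(X-np.array([.5103,.1205,0]))@n
near=np.hypot(X[...,0]-s["tool_pos"][0],X[...,1]-s["tool_pos"][1])<.08
hsv=cv2.cvtColor(p,cv2.COLOR_RGB2HSV);g=(cv2.inRange(hsv,(40,60,20),(95,255,255))>0)&near&(X[...,2]>.1)
b=N[g];print(len(b),cv2.minAreaRect(b[:,:2].astype(np.float32)*1000),b.min(0),b.max(0))
print("tcp in nest",(s["tool_pos"]-np.array([.5103,.1205,0]))@n)
```

```text
10.4 [0.53084782 0.10965201 0.15164647] [-0.69694091 -0.72728013 -2.62051698] 0.03609839680144088 103.67763941813985
3357 ((18.062053680419922, 11.818113327026367), (63.256778717041016, 36.70408630371094), 0.5715855360031128) [-0.01360747 -0.0068418   0.13935841] [0.04972342 0.03000736 0.16326639]
tcp in nest [ 0.01736709 -0.0154362   0.15164647]
```

View pics/wrist6.png

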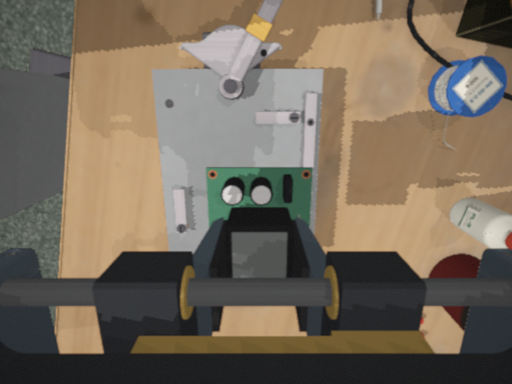

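The board is held square, at nest (18, −15) with yaw error about 0.6°. The clips and the fence are clear. I'll lower it onto the bed.

Call:
play_rows(
  plan=[
    [[0, 0, 0.04], 0.01],
    [[0, 0, 0.08], 0.01],
    [[0, 0, 0.12], 0.01],
    [[0, 0, 0.15], 0.01],
    [[0, 0, 0.17], 0.01],
    [[0, 0, 0.185], 0.01],
    [[0, 0, 0.195], 0.01],
    [[0, 0, 0.203], 0.01],
    [[0, 0, 0.208], 0.01],
    [[0, 0, 0.21], 0.01],
    [[0, 0, 0.212], 0.01],
    [[0, 0, 0.212], 0.01],
  ],
)

```text
clock: 11.45
tool_pos: [0.5317, 0.1108, 0.0464]
eef_rot: [0.0, 0.622, 0.783, 0.0]
contact_force: [0.2, 1.3, -2.6]
opening: 0.0361
gripper_force: 35.0
```

Call:
play_rows(
  plan=[
    [[0, 0, 0.001], 0],
    [[0, 0, 0.002], 0],
    [[0, 0, 0.003], 0],
    [[0, 0, 0.004], 0],
    [[0, 0, 0.004], 0],
    [[0, 0, 0.004], 0],
  ],
)

```text
clock: 11.95
tool_pos: [0.5316, 0.1108, 0.0448]
eef_rot: [0.0, 0.622, 0.783, 0.0]
contact_force: [-1.5, 0.2, 5.5]
opening: 0.0361
gripper_force: 35.0
```

The board is down on the bed. I'll slide it towards the corner, stopping just short.

Call:
play_rows(
  plan=[
    [[-0.002, 0.002, 0], 0],
    [[-0.005, 0.005, 0], 0],
    [[-0.008, 0.008, 0], 0],
    [[-0.011, 0.011, 0], 0],
    [[-0.014, 0.014, 0], 0],
    [[-0.016, 0.016, 0], 0],
    [[-0.016, 0.016, 0], 0],
    [[-0.016, 0.016, 0], 0],
  ],
)

```text
clock: 12.62
tool_pos: [0.5405, 0.1055, 0.0449]
eef_rot: [-0.001, 0.622, 0.783, 0.0]
contact_force: [-3.2, 3.1, 7.2]
opening: 0.0358
gripper_force: 35.0
```

Call:
play_rows(
  plan=[
    [[-0.001, 0, 0], 0],
    [[-0.002, 0, 0], 0],
    [[-0.003, 0, 0], 0],
    [[-0.004, 0, 0], 0],
    [[-0.004, 0, 0], 0],
    [[-0.004, 0, 0], 0],
  ],
)

```text
clock: 13.12
tool_pos: [0.5409, 0.104, 0.0449]
eef_rot: [-0.001, 0.622, 0.783, 0.0]
contact_force: [-3.8, 4.4, 7.2]
opening: 0.0358
gripper_force: 35.0
```

Call:
play_rows(
  plan=[
    [[0, 0.001, 0], 0],
    [[0, 0.002, 0], 0],
    [[0, 0.003, 0], 0],
    [[0, 0.004, 0], 0],
    [[0, 0.004, 0], 0],
    [[0, 0.004, 0], 0],
  ],
)

```text
clock: 13.62
tool_pos: [0.5409, 0.104, 0.0449]
eef_rot: [-0.002, 0.622, 0.783, -0.001]
contact_force: [-8.6, 3.8, 9.6]
opening: 0.036
gripper_force: 35.0
```

Call:
play_rows(
  plan=[
    [[-0.001, 0, 0], 0],
    [[-0.002, 0, 0], 0],
    [[-0.003, 0, -0.001], 0],
    [[-0.004, 0, -0.001], 0],
    [[-0.004, 0.001, -0.001], 0],
    [[-0.004, 0.002, -0.001], 0],
    [[-0.004, 0.002, -0.001], 0],
    [[-0.004, 0.002, -0.001], 0],
  ],
)

```text
clock: 14.28
tool_pos: [0.5414, 0.1025, 0.045]
eef_rot: [-0.003, 0.621, 0.784, -0.002]
contact_force: [-9.7, 4.0, 10.2]
opening: 0.0359
gripper_force: 35.0
```

```bash
cat > chk.py <<'E'
from h import *
s=ctrl.read_state();n=R.from_euler('z',13.8,degrees=True).as_matrix();o=np.array([.5103,.1205,0])
T=rot(s["eef_rot"]);print(s["clock"],"tcp nest",((s["tool_pos"]-o)@n*1000).round(1),"F nest",(s["contact_force"]@n).round(1),"M",s["ft_torque"].round(2),"toolx",np.degrees(np.arctan2(T[1,0],T[0,0])).round(2),"tilt",np.arccos(-T[2,2]).round(4))
import sys
c,p,D=grab("wrist",sys.argv[1]);N=(cloud(c,D)-o)@n
hsv=cv2.cvtColor(p,cv2.COLOR_RGB2HSV);g=(cv2.inRange(hsv,(40,60,20),(95,255,255))>0)&(abs(N[...,2]-.035)<.004)&(abs(N[...,0])<.09)&(abs(N[...,1])<.09)
b=N[g]*1000;print(len(b),cv2.minAreaRect(b[:,:2].astype(np.float32)),np.percentile(b,[.5,99.5],axis=0).round(1).tolist())
E
python3 chk.py wrist7
```

```text
14.2833 tcp nest [ 25.9 -24.9  45. ] F nest [-8.5  6.2 10.2] M [0.59 1.39 0.33] toolx 103.17 tilt 0.0068
3240 ((26.653833389282227, 2.001516342163086), (37.98250198364258, 64.0021743774414), 89.48429107666016) [[-4.6, -14.4, 33.2], [58.3, 20.8, 38.5]]
```

Call:
play_rows(
  plan=[
    [[-0.001, 0, 0], 0],
    [[-0.002, 0, 0], 0],
    [[-0.003, 0, 0], 0],
    [[-0.004, 0, 0], 0],
    [[-0.005, 0, 0], 0],
    [[-0.006, 0, 0], 0],
    [[-0.006, 0, 0], 0],
    [[-0.006, 0, 0], 0],
  ],
)

```text
clock: 15.0
tool_pos: [0.5416, 0.1017, 0.0451]
eef_rot: [-0.004, 0.622, 0.783, -0.001]
contact_force: [-10.4, 13.2, 10.9]
opening: 0.036
gripper_force: 35.0
```

```bash
python3 chk.py wrist8
```

```text
15.0 tcp nest [ 25.9 -25.7  45.1] F nest [-6.9 15.3 10.9] M [1.98 1.67 0.54] toolx 103.12 tilt 0.0088
3259 ((26.89417266845703, 1.7667522430419922), (37.346309661865234, 63.500282287597656), 89.140380859375) [[-4.5, -14.8, 33.4], [58.4, 20.1, 38.6]]
```

Call:
play_rows(
  plan=[
    [[0, 0.001, 0], -0.005],
    [[0, 0.002, 0], -0.005],
    [[0, 0.003, 0], -0.005],
    [[0, 0.004, 0], -0.005],
    [[0, 0.005, 0], -0.005],
    [[0, 0.005, 0], -0.005],
    [[0, 0.005, 0], -0.005],
    [[0, 0.005, 0], -0.005],
  ],
)

```text
clock: 15.72
tool_pos: [0.5417, 0.1018, 0.0453]
eef_rot: [-0.006, 0.62, 0.784, -0.002]
contact_force: [-16.2, 10.1, 16.9]
opening: 0.0357
gripper_force: 35.0
```

```bash
python3 chk.py wrist9; python3 -c "
import cv2;a=cv2.imread('pics/wrist9.png')[60:300,130:360];cv2.imwrite('pics/c9.png',cv2.resize(a,None,fx=2.4,fy=2.4,interpolation=2))"
```

```text
15.7167 tcp nest [ 26.  -25.7  45.3] F nest [-13.3  13.6  16.9] M [1.6  2.57 0.01] toolx 103.32 tilt 0.013
3267 ((26.635751724243164, 1.4722557067871094), (37.540565490722656, 63.95375442504883), 89.57080078125) [[-4.6, -15.1, 33.5], [58.3, 20.1, 38.6]]
```

View pics/c9.png

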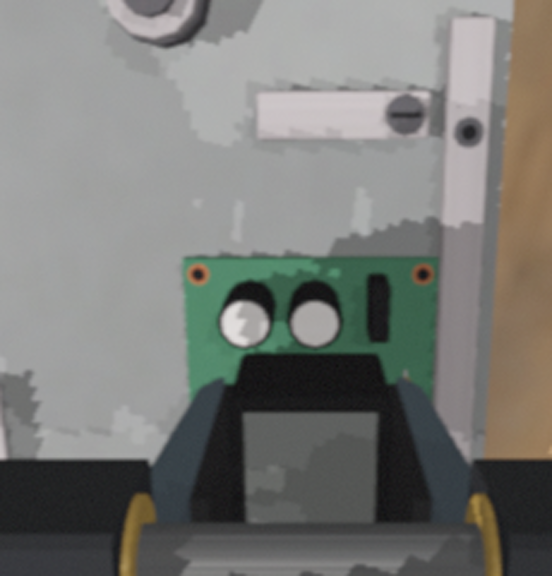

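The board lies flush and square along the fence at crop px (437,260–400). It presses about 13 N each way, and the tilt is 0.013 rad. I'm handing in.

```bash
python3 -c "
from workcell import ctrl;print(ctrl.finish_job())"
```

```text
the job is handed in; nothing more can be done
None
```

The lever is in the marked notch and the supply board is gripped flat in the corner, pressing on the back fence and side stop with about 13 N at the wrist each way; the job is handed in, but no verdict came back.

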